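# Stock the rotary caddy and present the nozzle canister

### The arm

A 7-joint arm with a two-finger parallel gripper is mounted at the origin on the work surface. World frame = base frame: x ahead of the robot, y to its left, z up, the work surface at z = 0. Lengths are in m, angles in rad, forces in N, time in s.
With the tool pointing down it reaches from about 0.425 to 0.925 m from the base axis. Payload 6.8 kg.
Tool frame: the origin (TCP) lies on the front face of the gripper's body, between the roots of the fingers; the fingertips stand 73 mm ahead of it and the grasp point (between the pads) lies 54 mm ahead of it (env.nose_length is the distance from the TCP to the fingertips, in m); z points along the fingers, y is the line along which they close (so a half turn about z gives the same grasp; the last joint's range is limited). The gripper opens to 85 mm and grips with 20 to 120 N. Pads are 22 mm wide; open, the fingers measure 114 mm over their backs; the gripper's body (76 mm by 85 mm) begins 54 mm behind the grasp point. The pads swing forward as they close: fully open they stand 13 mm farther back than shut.
Start: joints at [-1.395, 0.477, 0.022, 1.555, -0.011, 1.109, -0.083], TCP at [0.189, 0.648, 0.304] pointing down, gripper open.
Joint ranges: [-2.96, 2.96], [-0.34, 2.1], [-1.41, 1.46], [0.24, 2.44], [-1.37, 4.51], [0.17, 1.92], [-2.96, 2.96]. Speed limits (rad/s): [2.39, 2.39, 3.14, 3.14, 3.14, 3.14, 3.14].

### API

Orientations are given as a unit quaternion [w, x, y, z].
In Python, from cell import env, kin, camera, calibration, job gives the robot as it stands. The module is installed in compiled form; this text tells all that it offers. Calls block until the motion is done:
- env.reach(position, orientation): joint-space move of the TCP to a pose.
- env.movel(position, velocity=0.15, rot=None, stop_force=None): straight line of the TCP; rot=None keeps the orientation; velocity is the mean speed in m/s. With stop_force (N) it stops when the force on the tool has changed by that much, and returns True; else False.
- env.goto_joints(angles): joint-space move.
- env.grip(opening, f_grip=None): finger opening in m; f_grip is the grip in N (None keeps the last); returns when the fingers have stopped.
- env.dwell(seconds).
- kin.inverse_kinematics(position, orientation): joint angles nearest the present ones, or None.
- env.get_state(): the state.
- camera(name): name is "scene" or "side" or "wrist"; returns (picture, depth): 400x640x3 uint8, blue, green, red; 400x640 float32, m along the optical axis (not along the pixel's ray), 0 where there is no reading.
- calibration(name): a dict with "fx", "fy", "cx", "cy" (pixels), "rvec" (rotation vector, rad) and "tvec" (3), from world to camera coordinates, as OpenCV has them. Camera axes: x right, y down, z forward; pixel columns grow to the right and rows downward; lengths in m; the calibration is good to about 2 mm. A picture is of the moment at which its call begins: read the wrist's pose just before it. calibration takes no time and is no camera call; for the wrist camera it gives the pose at the moment of the call.
A pose or a line that the arm cannot do raises env.PlanningError and nothing moves.
- job.job_done(): hands the job in; it is judged then, once.
The state is a dict: "time": time; "qpos": joint angles; "joint_velocities": joint speeds; "joint_torque": joint torques, N m; "tcp_pos": TCP position; "orientation": TCP orientation; "force": force on the tool from outside, world axes, zero at the start; "torque": the same for the moment, N m; "opening": finger opening in m; "gripper_force": force on a finger pad.
Only numpy, scipy, OpenCV 4.12 (cv2) and the standard library are available. Lean on these libraries where they do the work, as an engineer would, in place of code of your own. Each camera call takes 0.05 s, during which the arm holds its last target. There are 200 camera calls.

### The job

Stand the two loose canisters from the bench upright in the two empty cells of the rotary caddy, one per cell. Then grip the bar of the caddy's T handle across its thickness and turn the caddy until the canister with the cone-shaped nozzle stands in line with the pointer post on the caddy's base. Finish while still gripping the bar, holding the caddy still there; tip no canister and leave the other things on the bench alone.

Things in the scene. Friction and masses are not known exactly. Their poses are not given: they have to be found in the camera images.
- base: fixed round grey base of the caddy, 260 mm diameter, 18 mm high, on the bench; origin at its centre on the bench top, which lies on the caddy's vertical turning axis. Its x axis points to the pointer post: an upright steel pin, 16 mm thick, on a short aluminium arm, its top 67 mm above the bench, 170 mm from the axis, on the side away from the robot, outside the tray. Its y axis is the sideways offset from that line
- caddy (a joint): angle of the turning aluminium tray (rad), positive anticlockwise seen from above, 0 at the start, no end stops (turns freely either way all round); stays where it is left, light friction of about 0.06 N m. The tray is round, 274 mm outside diameter, its floor 30 mm and the tops of its rim and cross-shaped dividers (4 mm thick) 60 mm above the bench; the two dividers make four quarter-circle cells
- handle_bar (a point): centre of the black bar of the T handle, which stands on the turning axis and turns with the tray. Bar 90 mm long, 14 mm thick, 30 mm high, level, centre 145 mm above the bench, over a divider: it runs along the line midway between this point's x and y axes (the tray's). Below it a 10 mm round post. When placing canisters, close the fingers along the tray's tangent to keep clear of it
- cell0 (a point): filled cell of the tray, point on its floor 90 mm from the turning axis, midway between its dividers; x, y, z axes are those of the tray (cells 0, 1, 2, 3 follow each other anticlockwise by quarter turns, cell0 on the tray's x axis). It turns with the tray
- cell1 (a point): filled cell of the tray, point on its floor 90 mm from the turning axis, midway between its dividers; x, y, z axes are those of the tray (cells 0, 1, 2, 3 follow each other anticlockwise by quarter turns, cell0 on the tray's x axis). It turns with the tray
- cell2 (a point): empty cell of the tray, point on its floor 90 mm from the turning axis, midway between its dividers; x, y, z axes are those of the tray (cells 0, 1, 2, 3 follow each other anticlockwise by quarter turns, cell0 on the tray's x axis). It turns with the tray
- cell3 (a point): empty cell of the tray, point on its floor 90 mm from the turning axis, midway between its dividers; x, y, z axes are those of the tray (cells 0, 1, 2, 3 follow each other anticlockwise by quarter turns, cell0 on the tray's x axis). It turns with the tray
- nozzle_can_mid (a point): straight round canister, diameter 48 mm, 90 mm tall, white with a grey lid, with a grey cone-shaped nozzle 40 mm tall on top (130 mm in all); loose, about 0.2 kg, already stands in cell0 or cell1; point on its axis 45 mm above its underside, z axis up along it
- stocked_can_mid (a point): straight round canister, diameter 48 mm, 90 mm tall, white with a flat grey lid; loose, already stands in the other one of cell0 and cell1; point at its centre, 45 mm above its underside
- loose_can1_mid (a point): straight round canister, diameter 48 mm, 90 mm tall, white with a flat grey lid, about 0.2 kg, standing loose on the bench to the left of the caddy; point at its centre, 45 mm above its underside
- loose_can2_mid (a point): straight round canister, diameter 48 mm, 90 mm tall, white with a flat grey lid, about 0.2 kg, standing loose on the bench to the right of the caddy; point at its centre, 45 mm above its underside
- loose_can1: the left loose canister; origin at the centre of its underside
- loose_can2: the right loose canister; origin at the centre of its underside
- nozzle_can: the nozzle canister; origin at the centre of its underside
- stocked_can: the flat-lidded canister already in the tray; origin at the centre of its underside
- stop_box: bystander, loose yellow box with a round stop button, 70 x 110 x 74 mm; origin at the centre of its underside
- driver: bystander, screwdriver lying loose on the bench
- clamp_block: bystander, loose aluminium clamp block, 110 x 80 x 54 mm; origin at the centre of its underside
Not all that is in view belongs to the job. What is shaped like the stocked_can but green is not meant.

How it is judged:
On the way, in this order (a step that is already met when the one before it is completed fails the run):
1. both loose canisters stand upright and released in the two empty cells, one each, with the nozzle canister not yet in line with the pointer ((((horizontal distance between loose_can1_mid and cell2 below 0.06 m and z of loose_can1_mid in the frame of cell2 between 0.04 and 0.052 m and angle between loose_can1_mid's own z axis and vertical below 0.12 rad) and (horizontal distance between loose_can2_mid and cell3 below 0.06 m and z of loose_can2_mid in the frame of cell3 between 0.04 and 0.052 m and angle between loose_can2_mid's own z axis and vertical below 0.12 rad)) or ((horizontal distance between loose_can1_mid and cell3 below 0.06 m and z of loose_can1_mid in the frame of cell3 between 0.04 and 0.052 m and angle between loose_can1_mid's own z axis and vertical below 0.12 rad) and (horizontal distance between loose_can2_mid and cell2 below 0.06 m and z of loose_can2_mid in the frame of cell2 between 0.04 and 0.052 m and angle between loose_can2_mid's own z axis and vertical below 0.12 rad))) and (((horizontal distance between nozzle_can_mid and cell0 below 0.06 m and z of nozzle_can_mid in the frame of cell0 between 0.04 and 0.052 m and angle between nozzle_can_mid's own z axis and vertical below 0.12 rad) and (horizontal distance between stocked_can_mid and cell1 below 0.06 m and z of stocked_can_mid in the frame of cell1 between 0.04 and 0.052 m and angle between stocked_can_mid's own z axis and vertical below 0.12 rad)) or ((horizontal distance between nozzle_can_mid and cell1 below 0.06 m and z of nozzle_can_mid in the frame of cell1 between 0.04 and 0.052 m and angle between nozzle_can_mid's own z axis and vertical below 0.12 rad) and (horizontal distance between stocked_can_mid and cell0 below 0.06 m and z of stocked_can_mid in the frame of cell0 between 0.04 and 0.052 m and angle between stocked_can_mid's own z axis and vertical below 0.12 rad))) and contact force between the fingers and loose_can1 below 0.05 N and contact force between the fingers and loose_can2 below 0.05 N and contact force between the fingers and nozzle_can below 0.05 N and contact force between the fingers and stocked_can below 0.05 N and not (y of nozzle_can_mid in the frame of base between -0.012 and 0.012 m and x of nozzle_can_mid in the frame of base above 0.03 m)), for 0.2 s.
2. the nozzle canister is in line with the pointer and the fingers pinch the handle bar, the caddy still (y of nozzle_can_mid in the frame of base between -0.012 and 0.012 m and x of nozzle_can_mid in the frame of base above 0.03 m and contact force between the fingers and caddy_c0 above 3 N and contact force between the fingers and caddy_c1 above 3 N and velocity of joint caddy between -0.05 and 0.05 rad/s), for 0.3 s.
At the end, for the whole second after the job is handed in: all four canisters upright (within 7 degrees), one on each cell floor; nozzle canister within 12 mm sideways of the line from turning axis to pointer post, on the post's side; fingers press both side faces of the handle bar with over 3 N each, touch no canister; caddy slower than 0.05 rad/s (all of step 2 and (((horizontal distance between loose_can1_mid and cell2 below 0.06 m and z of loose_can1_mid in the frame of cell2 between 0.04 and 0.052 m and angle between loose_can1_mid's own z axis and vertical below 0.12 rad) and (horizontal distance between loose_can2_mid and cell3 below 0.06 m and z of loose_can2_mid in the frame of cell3 between 0.04 and 0.052 m and angle between loose_can2_mid's own z axis and vertical below 0.12 rad)) or ((horizontal distance between loose_can1_mid and cell3 below 0.06 m and z of loose_can1_mid in the frame of cell3 between 0.04 and 0.052 m and angle between loose_can1_mid's own z axis and vertical below 0.12 rad) and (horizontal distance between loose_can2_mid and cell2 below 0.06 m and z of loose_can2_mid in the frame of cell2 between 0.04 and 0.052 m and angle between loose_can2_mid's own z axis and vertical below 0.12 rad))) and (((horizontal distance between nozzle_can_mid and cell0 below 0.06 m and z of nozzle_can_mid in the frame of cell0 between 0.04 and 0.052 m and angle between nozzle_can_mid's own z axis and vertical below 0.12 rad) and (horizontal distance between stocked_can_mid and cell1 below 0.06 m and z of stocked_can_mid in the frame of cell1 between 0.04 and 0.052 m and angle between stocked_can_mid's own z axis and vertical below 0.12 rad)) or ((horizontal distance between nozzle_can_mid and cell1 below 0.06 m and z of nozzle_can_mid in the frame of cell1 between 0.04 and 0.052 m and angle between nozzle_can_mid's own z axis and vertical below 0.12 rad) and (horizontal distance between stocked_can_mid and cell0 below 0.06 m and z of stocked_can_mid in the frame of cell0 between 0.04 and 0.052 m and angle between stocked_can_mid's own z axis and vertical below 0.12 rad))) and contact force between the fingers and loose_can1 below 0.05 N and contact force between the fingers and loose_can2 below 0.05 N and contact force between the fingers and nozzle_can below 0.05 N and contact force between the fingers and stocked_can below 0.05 N); the arm keeps its last pose, push and grip.
It fails at once if a canister is tipped over (beyond 45 degrees) (angle between any of loose_can1, loose_can2, nozzle_can, stocked_can's own z axis and vertical above 0.8 rad).
It fails at once if the stop box, screwdriver or clamp block is moved more than 30 mm (distance of any of stop_box, driver, clamp_block from where it was at the start of the episode above 0.03 m).
It also fails if it takes over 72 s, if anything falls off the work surface, if the arm or the gripper's body presses on something with over 40 N, if the wrist force passes 120 N, or if a joint passes its speed limit or range.

## Working session

There is one attempt and no reset: what is moved stays moved. The work goes in short steps, each a Python script; the robot and the scene stay as the last script left them, time stands still between calls to the robot, and variables do not carry over. Pictures are saved under pics/ and viewed, at most 10 in all, crops included, and the job is handed in when it is done.

```bash
mkdir -p pics
cat > h.py <<'E'
import numpy as np, cv2
from cell import env, kin, camera, calibration, job
from scipy.spatial.transform import Rotation as R
def world(name, D, C=None):
    c=C or calibration(name); r=cv2.Rodrigues(np.array(c['rvec'],float))[0]; t=np.array(c['tvec'],float).ravel()
    v,u=np.mgrid[:400,:640]
    p=np.stack([(u-c['cx'])/c['fx']*D,(v-c['cy'])/c['fy']*D,D],-1)
    W=(p-t)@r; W[D<=0]=np.nan
    return W
E
python3 - <<'E'
from h import *
for n in('scene','side'):
    p,d=camera(n); cv2.imwrite(f'pics/{n}0.png',p); np.savez(f'{n}0.npz',p=p,d=d,W=world(n,d))
    c=calibration(n); r=cv2.Rodrigues(np.array(c['rvec'],float))[0]; print(n,-r.T@np.array(c['tvec']).ravel(),c['fx'])
print(env.get_state()['time'],env.get_state()['orientation'])
E
```

```text
scene [ 1.44531353 -0.08235585  0.87460766] 369.29924117039945
side [ 0.28063233 -0.88354659  0.79355993] 394.8641220045944
0.1 [-4.44325442e-05  1.41431153e-01  9.89947761e-01 -8.11412319e-04]
```

View pics/scene0.png

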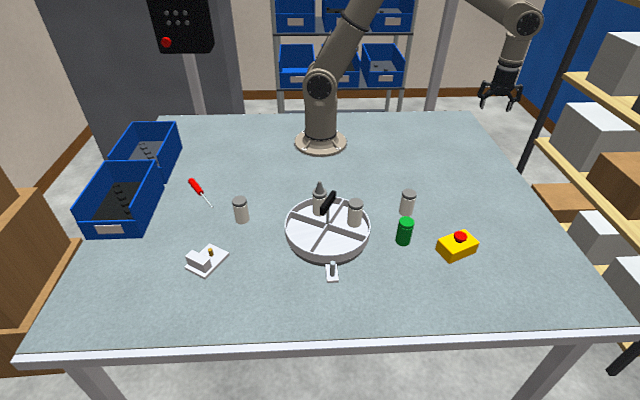

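View pics/side0.png

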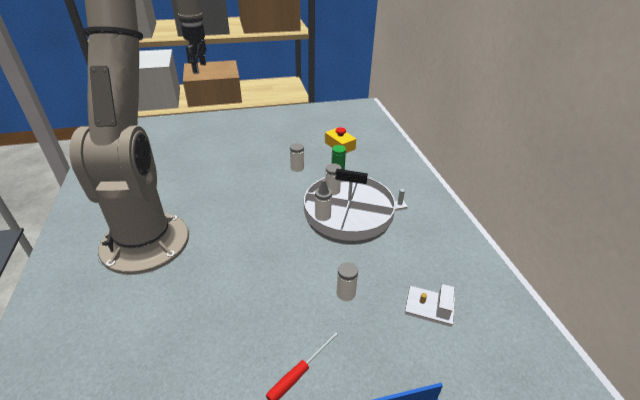

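Scene picture: the caddy is at about (328,229), its pointer at (332,270), the nozzle canister at (320,200) and the stocked canister at (356,212). Loose canister candidates are (408,202) to the left of the caddy and (240,210) to its right, both white with a flat grey lid. The can at (405,232) is green, so it is the decoy. Side picture: the left can is at (297,157), the right can at (347,282), the decoy at (338,158) and the bar at (351,177).

Run:
```python
from h import *
from scipy.optimize import least_squares
S={n:np.load(n+'0.npz') for n in('scene','side')}
def circ(P,r=None):
    f=lambda q: np.hypot(P[:,0]-q[0],P[:,1]-q[1])-(r or q[2])
    s=least_squares(f,[*P[:,:2].mean(0),r or .1],loss='soft_l1',f_scale=.003); return s.x.round(4)
wins={'scene':dict(L1=(395,182,420,220),L2=(228,190,252,228),noz=(308,175,328,220),sto=(345,193,366,230),green=(394,212,416,248)),
 'side':dict(L1=(287,140,307,175),L2=(333,260,360,302),noz=(312,176,332,222),sto=(322,160,342,195))}
for n in S:
    W=S[n]['W']; 
    for k,(a,b,c,d) in wins[n].items():
        P=W[b:d,a:c].reshape(-1,3); P=P[np.isfinite(P[:,2])]
        base=.03 if k in('noz','sto') else 0
        T=P[abs(P[:,2]-base-.09)<.006]; Bd=P[(P[:,2]>base+.035)&(P[:,2]<base+.085)]
        print(n,k,'top',len(T),T.mean(0).round(4) if len(T) else '', 'zmax',P[:,2].max().round(3),'body',len(Bd),circ(Bd,.024)[:2] if len(Bd)>9 else '')
    # rim
    a,b,c,d=(275,190,380,268) if n=='scene' else (295,165,402,245)
    P=W[b:d,a:c].reshape(-1,3); P=P[np.isfinite(P[:,2])]
    T=P[abs(P[:,2]-.06)<.004]; c0=circ(T,.135)[:2]
    for _ in range(4):
        rr=np.hypot(*(T[:,:2]-c0).T); c0=circ(T[abs(rr-.135)<.008],.135)[:2]
    print(n,'rim',c0,(abs(rr-.135)<.008).sum())
    D=T[(rr<.11)]; v=D[:,:2]-c0; th=np.arctan2(v[:,1],v[:,0]); w=np.hypot(*v.T)
    print(' divider ang mod90',np.degrees(np.angle((w**4*np.exp(4j*th)).sum())/4), len(D))
    H=P[(P[:,2]>.131)&(P[:,2]<.17)&(np.hypot(*(P[:,:2]-c0).T)<.06)]
    g=S[n]['p'][b:d,a:c].reshape(-1,3)[np.isfinite(W[b:d,a:c].reshape(-1,3)[:,2])]
    H=P[(g.max(1)<60)&(P[:,2]>.12)&(np.hypot(*(P[:,:2]-c0).T)<.07)]
    u,s,vt=np.linalg.svd(H[:,:2]-H[:,:2].mean(0)); print(' bar',len(H),H.mean(0).round(4),'ang',np.degrees(np.arctan2(vt[0,1],vt[0,0])))
    # post
    a,b,c,d=(322,258,342,284) if n=='scene' else (396,186,410,210)
    P=W[b:d,a:c].reshape(-1,3); T=P[(P[:,2]>.045)&(P[:,2]<.072)&(np.hypot(*(P[:,:2]-c0).T)>.15)]; print(' post',len(T),T.mean(0).round(4))
    B=W.reshape(-1,3)[(S[n]['p'].reshape(-1,3)@[-1,.5,.5]>70)]; B=B[np.isfinite(B[:,2])&(B[:,2]>.02)&(B[:,2]<.1)&(B[:,1]>0)]
    if len(B): print(' stop',B.min(0).round(3),B.max(0).round(3))
a=S['scene']['p'][170:290,220:420]; cv2.imwrite('pics/crop1.png',cv2.resize(a,None,fx=4,fy=4,interpolation=cv2.INTER_CUBIC))
```

```text
scene L1 top 161 [0.5214 0.2659 0.0911] zmax 0.095 body 163 [0.4839 0.2782]
scene L2 top 130 [ 0.5028 -0.2932  0.0913] zmax 0.096 body 166 [ 0.4975 -0.2941]
scene noz top 83 [ 0.5144 -0.0293  0.1206] zmax 0.166 body 135 [ 0.5466 -0.0334]
scene sto top 135 [0.5666 0.0827 0.1208] zmax 0.125 body 170 [0.562 0.083]
scene green top 148 [0.6271 0.2346 0.091 ] zmax 0.096 body 183 [0.623  0.2364]
scene rim [ 0.5909 -0.0077] 348
 divider ang mod90 -26.343331490215366 252
 bar 176 [ 0.6009 -0.0099  0.154 ] ang -29.864933976650466
 post 48 [ 0.7637 -0.0048  0.0609]
 stop [0.626 0.33  0.02 ] [0.73  0.454 0.078]
side L1 top 96 [0.4831 0.2722 0.0898] zmax 0.094 body 172 [0.4841 0.2781]
side L2 top 271 [ 0.4972 -0.2975  0.0897] zmax 0.093 body 270 [ 0.4984 -0.2942]
side noz top 118 [ 0.5002 -0.0399  0.1201] zmax 0.164 body 283 [ 0.5039 -0.0277]
side sto top 142 [0.5478 0.0523 0.1203] zmax 0.164 body 152 [0.5625 0.0829]
side rim [ 0.5891 -0.009 ] 343
 divider ang mod90 -44.44802137955688 218
 bar 314 [ 0.5878 -0.0132  0.15  ] ang -28.660692508349733
 post 43 [ 0.7579 -0.008   0.059 ]
 stop [0.625 0.33  0.021] [0.725 0.448 0.077]
```

View pics/crop1.png

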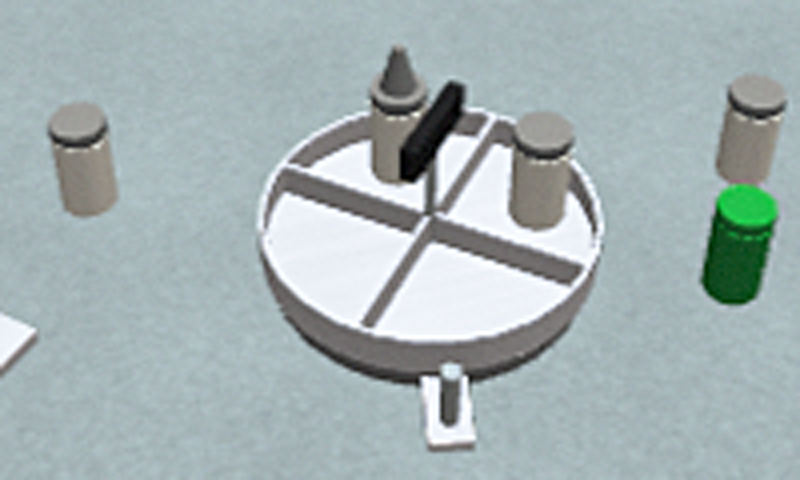

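The crop confirms it. The two white, grey-lidded cans at crop (80,155) and (755,130) are the loose ones, and the green one at (735,245) is the decoy. The nozzle can is behind the bar at (398,120). Both views put L1 at (0.484,0.278), L2 at (0.498,-0.294), the axis at (0.590,-0.0085) and the bar at about 150.5°. That puts cell2 at 285.5° and cell3 at 15.5°.

```bash
cat >> h.py <<'E'
C=np.array([.5897,-.0085])
def q(deg):
    f=np.radians(deg); y=np.array([np.cos(f),np.sin(f),0]); z=np.array([0,0,-1.]); x=np.cross(y,z)
    return R.from_matrix(np.c_[x,y,z]).as_quat()[[3,0,1,2]]
def cellp(deg,r=.094): return C+r*np.array([np.cos(np.radians(deg)),np.sin(np.radians(deg))])
HI=.335; G=.065+.054
def pick(xy,phi):
    env.grip(.085,40); env.reach([*xy,.25],q(phi)); env.movel([*xy,G],.12); env.grip(.03,40)
    s=env.get_state(); print('grip',s['opening'],s['gripper_force'])
    env.movel([*xy,HI],.2)
def place(xy,phi):
    env.movel([*xy,HI],.25,rot=q(phi)); env.movel([*xy,G+.03+.012],.15)
    print('touch',env.movel([*xy,G+.03-.004],.02,stop_force=4)); s=env.get_state(); print(s['tcp_pos'],s['opening'])
    env.grip(.078); env.movel([*xy,HI],.15); print('t',env.get_state()['time'])
E
python3 - <<'E'
from h import *
for n,xy,z,ph in [('L1',(.484,.278),G,(105.5,285.5,15.5)),('c3',cellp(15.5),.15,(105.5,285.5)),('c3h',cellp(15.5),HI,(105.5,285.5)),('L2',(.498,-.294),G,(15.5,195.5)),('c2',cellp(285.5),.15,(15.5,195.5)),('bar',C,.199,(60.5,240.5)),('barEnd',C,.199,(60.5+167,240.5+167,60.5+167-360))]:
    for p in ph:
        j=kin.inverse_kinematics([*xy,z],q(p)); print(n,p,None if j is None else np.round(j,2))
E
```

```text
L1 105.5 [-0.66  0.53  0.03  1.98 -0.03  0.63  1.23]
L1 285.5 [-1.03  0.59  0.52  2.   -0.46  0.66 -1.51]
L1 15.5 [-0.88  0.55  0.32  1.99 -0.28  0.64 -0.1 ]
c3 105.5 [-0.27  0.66  0.23  1.67 -0.19  0.84  1.88]
c3 285.5 [-0.63  0.8   0.8   1.7  -0.69  0.95 -0.87]
c3h 105.5 [-0.41  0.49  0.43  1.53 -0.22  1.17  1.9 ]
c3h 285.5 [-0.64  0.57  0.8   1.54 -0.42  1.21 -1.07]
L2 15.5 [ 0.07  0.61  0.47  1.95 -0.42  0.68  1.07]
L2 195.5 [-0.37  1.05  1.26  1.98 -1.17  1.11 -1.44]
c2 15.5 [-0.41  0.67  0.66  1.84 -0.54  0.83  0.8 ]
c2 195.5 [-0.7   1.03  1.26  1.86 -1.1   1.16 -1.9 ]
bar 60.5 [-0.47  0.5   0.5   1.88 -0.31  0.84  1.25]
bar 240.5 [-0.89  0.88  1.27  1.91 -0.95  1.13 -1.33]
barEnd 227.5 [-0.89  0.88  1.27  1.91 -0.95  1.13 -1.55]
barEnd 407.5 [-0.49  0.5   0.53  1.89 -0.33  0.84  1.04]
barEnd -132.5 [-0.89  0.88  1.27  1.91 -0.95  1.13 -1.55]
```

Run:
```python
from h import *
pick((.484,.278),105.5); place(cellp(15.5),105.5)
env.reach([.5,-.15,HI],q(15.5))
p,d=camera('side'); cv2.imwrite('pics/side1.png',p[100:320,220:500])
p,d=camera('scene'); cv2.imwrite('pics/scene1.png',p)
```

```text
grip 0.04733680172228775 40.58782696723938
touch True
[0.68028683 0.01644024 0.14943031] 0.04687915612057389
t 10.125
```

View pics/scene1.png

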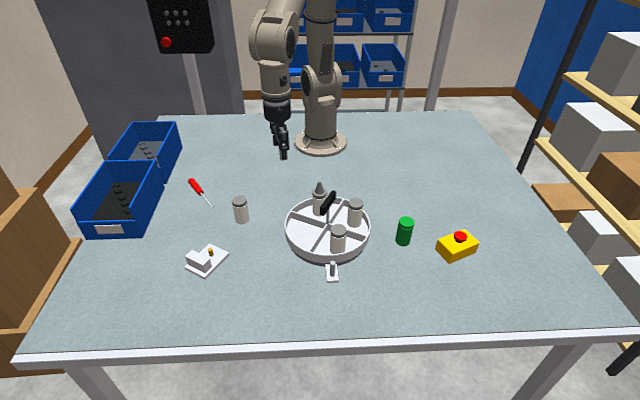

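Canister 1 now stands upright in cell3 at (338,238), and nothing else has moved. Canister 2 is next.

Run:
```python
from h import *
pick((.498,-.294),15.5); place(cellp(285.5),15.5)
env.reach([.5,-.30,.36],q(15.5))
from scipy.optimize import least_squares
out={}
for n in('side','scene'):
    p,d=camera(n); cv2.imwrite(f'pics/{n}2.png',p); W=world(n,d); c=np.hypot(W[...,0]-C[0],W[...,1]-C[1])
    g=p.max(2)<60
    m=g&(W[...,2]>.125)&(c<.07); H=W[m][:,:2]; vt=np.linalg.svd(H-H.mean(0))[2]; print(n,'bar',H.mean(0),np.degrees(np.arctan(vt[0,1]/vt[0,0])))
    for k,a in(('sto',105.5),('noz',195.5),('c2',285.5),('c3',15.5)):
        x=cellp(a,.09); m=(np.hypot(W[...,0]-x[0],W[...,1]-x[1])<.045)&(W[...,2]>.068)&(W[...,2]<.114)&(p.max(2)>75)
        P=W[m]
        if len(P)<20: print(k,len(P));continue
        s=least_squares(lambda v:np.hypot(P[:,0]-v[0],P[:,1]-v[1])-.024,x,loss='soft_l1',f_scale=.002).x
        print(n,k,len(P),s.round(4),'ang',np.degrees(np.arctan2(*(s-C)[::-1])).round(1),np.hypot(*(s-C)).round(3))
    m=(abs(W[...,0]-.758)<.02)&(abs(W[...,1]+.007)<.02)&(W[...,2]>.035)&(W[...,2]<.075); P=W[m]
    s=least_squares(lambda v:np.hypot(P[:,0]-v[0],P[:,1]-v[1])-.008,[.759,-.007],loss='soft_l1',f_scale=.001).x; print('post',len(P),s.round(4))
```

```text
grip 0.04695022122853604 41.15223526954651
touch True
[ 0.61518733 -0.09897034  0.14960233] 0.04717783882964039
t 19.975
side bar [ 0.60697773 -0.02471099] -27.931822195066093
sto 0
side noz 205 [ 0.5031 -0.0295] ang -166.4 0.089
side c2 213 [ 0.615  -0.0992] ang -74.4 0.094
side c3 58 [0.6797 0.0174] ang 16.1 0.094
post 56 [ 0.7596 -0.0038]
scene bar [ 0.60142832 -0.01039878] -29.746164345016957
scene sto 149 [0.5613 0.0829] ang 107.3 0.096
scene noz 102 [ 0.5028 -0.0295] ang -166.4 0.089
scene c2 166 [ 0.6148 -0.0992] ang -74.6 0.094
scene c3 157 [0.6796 0.0179] ang 16.3 0.094
post 62 [ 0.7589 -0.0041]
```

View pics/side2.png

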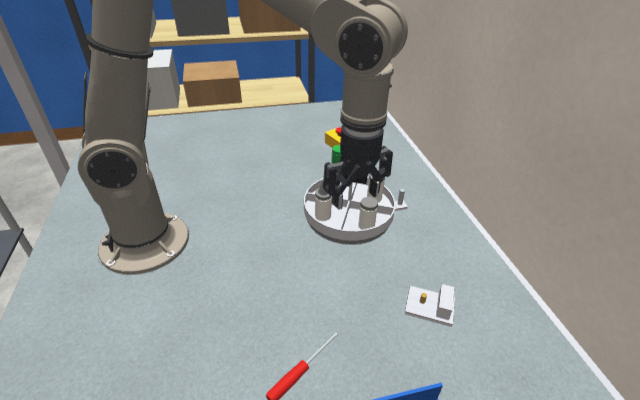

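The view shows canisters upright in both front cells, at about (368,212) in cell2 and behind the gripper in cell3. The nozzle can is at (323,203). It measures 193.6° about the axis and the post 1.5°, so the turn is about +168°. I'll grip with j7 turned back by half a turn so that one sweep of j7 does it.

```bash
cat > turn.py <<'E'
from h import *
st=lambda:(lambda s:print(round(s['time'],2),'F',np.round(s['force'],1),'T',np.round(s['torque'],2),'op',round(s['opening'],4),'gf',round(s['gripper_force'],1),'tcp',np.round(s['tcp_pos'],4),'j7',round(s['qpos'][6],3)))(env.get_state())
E
python3 - <<'E'
from turn import *
j=np.array(kin.inverse_kinematics([*C,.30],q(60.5))); print(j.round(2)); assert j[6]-np.pi>-2.9
j[6]-=np.pi; env.grip(.06,40); env.goto_joints(list(j)); st()
env.movel([*C,.199],.1); st(); env.grip(.005,35); st()
j=np.array(env.get_state()['qpos']); j0=j[6]; print(j.round(2))
for a in (8,16,24): 
    j[6]=j0+np.radians(a); env.goto_joints(list(j)); st()
E
```

```text
[-0.46  0.36  0.47  1.8  -0.19  1.03  1.14]
23.81 F [-0.3 -0.5 -0.7] T [-0.02 -0.01  0.02] op 0.0603 gf 0.0 tcp [ 0.5897 -0.0089  0.3001] j7 -1.998
24.97 F [0.1 0.  0.5] T [-0.02 -0.02  0.03] op 0.0598 gf 0.0 tcp [ 0.5902 -0.0086  0.1997] j7 -1.938
25.47 F [-2.5  0.4  6. ] T [-0.04  0.52 -0.  ] op 0.0137 gf 34.6 tcp [ 0.5897 -0.0085  0.1994] j7 -1.937
[-0.42  0.49  0.43  1.88 -0.26  0.83 -1.94]
25.73 F [ 0.  -0.8  1.3] T [-0.26 -0.01  0.15] op 0.0135 gf 35.7 tcp [ 0.5897 -0.0087  0.1994] j7 -1.801
25.98 F [-1.5 -0.9 -0.1] T [-0.28  0.27  0.14] op 0.0139 gf 35.8 tcp [ 0.5897 -0.0088  0.1994] j7 -1.664
26.24 F [-0.4 -2.3  2.3] T [-0.38  0.18 -0.64] op 0.0134 gf 36.9 tcp [ 0.5897 -0.0088  0.1994] j7 -1.525
```

Run:
```python
from turn import *
from scipy.optimize import least_squares
j=np.array(env.get_state()['qpos']); e=j[6]+np.radians(167.9-24)
while j[6]<e-1e-6:
    j[6]=min(e,j[6]+np.radians(8)); env.goto_joints(list(j))
    s=env.get_state()
    if np.abs(s['force']).max()>20: print('force',s['force'])
env.dwell(.3); st()
for n in('side','scene'):
    p,d=camera(n); cv2.imwrite(f'pics/{n}3.png',cv2.resize(p[130:300,230:430],None,fx=3.5,fy=3.5)); W=world(n,d)
    for k,a in(('sto',275),('noz',1.5),('c2',93),('c3',184)):
        x=cellp(a,.09); m=(np.hypot(W[...,0]-x[0],W[...,1]-x[1])<.04)&(W[...,2]>.068)&(W[...,2]<.114)&(p.max(2)>75)
        P=W[m]
        if len(P)<20: print(k,len(P));continue
        s=least_squares(lambda v:np.hypot(P[:,0]-v[0],P[:,1]-v[1])-.024,x,loss='soft_l1',f_scale=.002).x
        print(n,k,len(P),s.round(4),'ang',np.degrees(np.arctan2(*(s-C)[::-1])).round(1))
```

```text
31.19 F [ 2.3  0.4 -0.3] T [-0.02 -0.38 -0.01] op 0.0133 gf 36.5 tcp [ 0.5897 -0.0084  0.1994] j7 0.984
side sto 137 [ 0.6151 -0.1126] ang -76.3
side noz 39 [ 0.6542 -0.0171] ang -7.6
side c2 38 [0.6044 0.0735] ang 79.8
side c3 199 [ 0.4902 -0.0089] ang -179.8
scene sto 73 [ 0.6125 -0.1111] ang -77.4
scene noz 157 [ 0.6967 -0.0195] ang -5.9
scene c2 79 [0.6014 0.0801] ang 82.5
scene c3 24 [ 0.4915 -0.0073] ang 179.3
```

View pics/scene3.png

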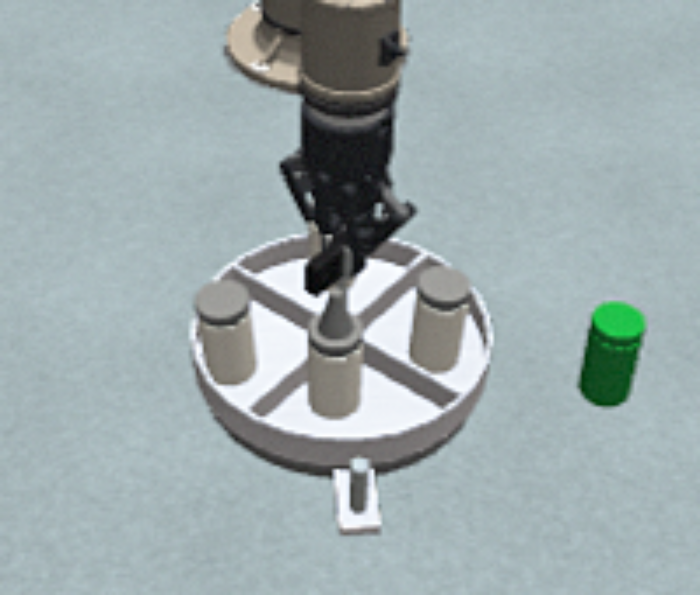

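The nozzle can at (335,360) in the crop lags a little because it slid on the floor. It measures -5.9° against the post's 1.5°, and all the cans are upright. I'll turn a further 7.4° in small steps.

Run:
```python
from turn import *
from scipy.optimize import least_squares
j=np.array(env.get_state()['qpos']); j[6]=.984+0
e=j[6]+np.radians(7.4)
while j[6]<e-1e-6:
    j[6]=min(e,j[6]+np.radians(.75)); env.goto_joints(list(j))
env.dwell(.5); st()
p,d=camera('scene'); cv2.imwrite('pics/scene4.png',cv2.resize(p[130:300,230:430],None,fx=3.5,fy=3.5)); W=world('scene',d)
x=cellp(1.5,.107); m=(np.hypot(W[...,0]-x[0],W[...,1]-x[1])<.04)&(W[...,2]>.068)&(W[...,2]<.114)&(p.max(2)>75); P=W[m]
s=least_squares(lambda v:np.hypot(P[:,0]-v[0],P[:,1]-v[1])-.024,x,loss='soft_l1',f_scale=.002).x
print(s.round(4),'ang',np.degrees(np.arctan2(*(s-C)[::-1])).round(1), env.get_state()['joint_velocities'][6])
```

```text
34.29 F [ 0.7 -3.1  0.9] T [-0.44 -0.19  0.04] op 0.0133 gf 36.6 tcp [ 0.5896 -0.0084  0.1994] j7 1.113
[ 0.6976 -0.0098] ang -0.7 -0.0007042116526480073
```

View pics/scene4.png

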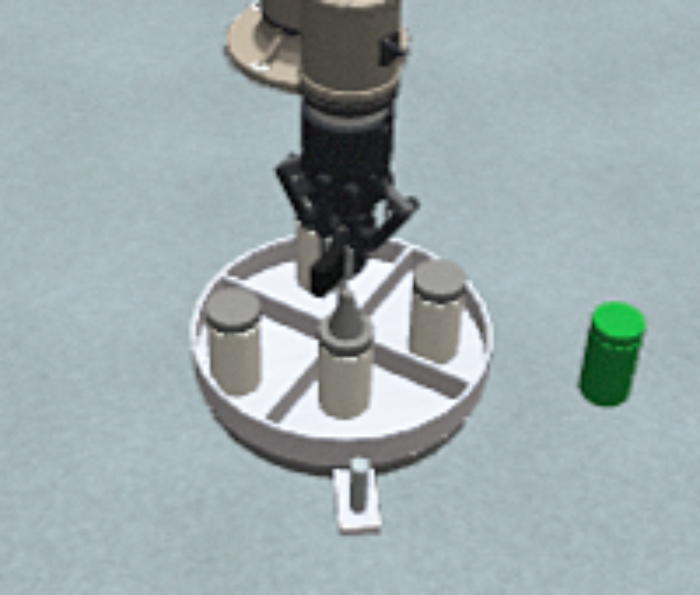

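The nozzle can at crop (345,365) is about 4 mm off the line. I'll nudge it another 2° to centre it, then hand in.

Run:
```python
from turn import *
from scipy.optimize import least_squares
j=np.array(env.get_state()['qpos'])
for _ in range(4): j[6]+=np.radians(.55); env.goto_joints(list(j))
env.dwell(.8); st()
p,d=camera('scene'); W=world('scene',d)
x=cellp(1.5,.107); m=(np.hypot(W[...,0]-x[0],W[...,1]-x[1])<.04)&(W[...,2]>.068)&(W[...,2]<.114)&(p.max(2)>75); P=W[m]
s=least_squares(lambda v:np.hypot(P[:,0]-v[0],P[:,1]-v[1])-.024,x,loss='soft_l1',f_scale=.002).x
a=np.degrees(np.arctan2(*(s-C)[::-1])); print(s.round(4),a)
if -1.5<a<4: print(job.job_done())
```

```text
36.14 F [ 0.4 -1.9  1.3] T [-0.46 -0.18  0.14] op 0.0133 gf 36.6 tcp [ 0.5896 -0.0085  0.1994] j7 1.152
[ 0.6975 -0.0081] 0.20611209548418102
the job is handed in; nothing more can be done
None
```

The job is handed in with no verdict returned: both loose canisters stand in the empty cells, the nozzle canister measured about 2–3 mm off the pointer line, and the bar was still gripped at about 37 N after 36 s.

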